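# Hold the enabling lever of the bench X-ray analyser for a sherd reading

### The job

Take a reading of the small sherd that lies on the blue foam pad: lay it flat on the analyser's steel stage, centred over the small amber window, and shut the grey shield lid fully. Then press the blue reset plunger down to its stop and let it spring back, and press the orange three-position lever on the analyser down to its middle position, about half of its travel (never pushed through to its stop, which trips the interlock, and not pressed while the shield is open). Finish while holding the lever there: the reading runs only as long as it is held, so do not let go; leave the other things lying about as they are.

Things in the scene. Friction and masses are not known exactly. Their poses are not given: they have to be found in the camera images.
- analyser: bench-top X-ray analyser, white and grey, 160 mm deep (x) x 280 mm wide (y), flat deck 85 mm above the board; fixed, turned by up to 0.2 rad. Origin under the centre of its foot; x points from its front (display side, towards the robot) to its rear, y to its left, z up. Left half of the deck: sample stage and shield lid; right half: reset plunger (rear), enabling lever (front)
- window (a point): centre of the amber beam window (14 mm across) in the middle of the steel sample stage (84 x 90 mm, top 87 mm above the board); at analyser x +12, y +60 mm; axes as the analyser's
- lid_hinge (a point): middle of the lid's hinge line, at the rear of the deck (analyser x +72, y +60, z 85 mm), 60 mm behind the window; the line runs along the analyser's y; the point does not move. The open lid stands up from it behind the stage: a gripper set down on the stage has room if its long side lies along the hinge line, not across it
- shield_lid (a joint): angle of the grey shield lid: 0 shut, grows as it opens up and back, stop at 1.9; starts at 1.55 to 1.85. An upturned box 120 mm deep (forward of the hinge) x 130 wide x 42 high, walls 4 mm, black finger lip 50 mm wide, 10 mm out of the front wall. The hinge is stiff (0.14 N m, 1 to 3 N at the front edge): the lid stays where it is left, but drops shut from below about 0.3
- lid_top_front (a point): point on the outer face of the lid's top, mid-width, 12 mm behind its front edge (108 mm forward of the hinge, 42 mm above it when shut, 127 mm above the board); moves with the lid: when open it is on the rear side, some 110 mm above the deck; push there to shut it
- reset_plunger (a joint): travel of the blue mushroom plunger, 0 up, 0.010 m pressed down to its stop; spring 2.7 N at the start, about 7 N at the stop; springs back when let go
- reset_top (a point): centre of the top of the plunger's head (34 mm across), 123 mm above the board when up; at analyser x +45, y -75 mm
- enable_lever (a joint): angle of the three-position enabling lever: 0 let up (off), 0.14 middle position (on), 0.28 pressed through to its stop (trips); a spring raises it when let go. Paddle 82 mm long, 40 wide, black with orange ribbed pad, pointing to the front; slopes 0.14 rad up at rest, level in the middle position. White gate at its tip: green field for the middle position, red below
- lever_pad (a point): centre of the orange pad's top, 60 mm in front of the lever's pivot (pivot at analyser x +5, y -75, z 107 mm); moves with the lever: 122 mm above the board at rest, 8.4 mm lower in the middle position, 17 mm lower at the stop; pressing there takes about 4 N to start, 7.5 N in the middle position, 11 N at the stop
- foam_pad: blue foam pad 100 x 100 x 6 mm, fixed on the board, origin under its centre; the sample lies in the middle of it
- sample_center (a point): centre of the reddish-brown sherd to be read, half-way up: 49 mm along its x, 41 mm along its y, 18 mm high, lying flat, loose, about 23 g; z is its upright axis. Any turn about the upright is fine on the stage
- loupe: black eye loupe, 32 mm across, 27 mm high, upright, loose: leave alone
- green_dish: green dish 68 mm across, 14 mm high, empty, loose: leave alone
- glue_bottle: white bottle with blue band, 42 mm across, 75 mm high, loose: leave alone
- work_board: plywood work board 295 mm deep (x), 900 mm wide, on battens over the spread-out sherds; its top, on which everything below stands, is 50 mm above the table; fixed, the same each time; origin on the table under its centre

How it is judged (in metres and radians):
On the way, in this order (a step that is already met when the one before it is completed fails the run):
1. the sherd lies flat on the stage over the window and is let go (horizontal distance between sample_center and window below 0.015 m and z of sample_center in the frame of window below 0.017 m and contact force between sample and the fingers below 0.05 N and linear speed of sample below 0.02 m/s), for 0.2 s.
2. the shield lid is shut over the sherd (horizontal distance between sample_center and window below 0.015 m and z of sample_center in the frame of window below 0.017 m and value of joint shield_lid below 0.04 rad), for 0.2 s.
3. the reset plunger is pressed to its stop (value of joint reset_plunger above 0.0085 m and value of joint shield_lid below 0.04 rad), for 0.1 s.
4. the plunger has sprung back and the lever is pressed to its middle position and held (value of joint reset_plunger below 0.002 m and value of joint shield_lid below 0.04 rad and value of joint enable_lever between 0.08 and 0.205 rad), for 1 s.
At the end, for the whole second after the job is handed in: The gripper's fingers hold the lever in its middle position (0.08 to 0.205 rad) with 1 to 25 N; the lid is shut (under 0.04 rad), the plunger is up again (within 2 mm), and the sherd lies flat on the stage with its centre within 15 mm of the window's centre (all of step 4 and horizontal distance between sample_center and window below 0.015 m and z of sample_center in the frame of window below 0.017 m and contact force between enable_lever and the fingers between 1 and 25 N); the arm keeps its last pose, push and grip.
It fails at once if the lever is pushed through to its stop (value of joint enable_lever above 0.262 rad).
It fails at once if the lever is pressed while the shield lid is open (value of joint enable_lever above 0.06 rad and value of joint shield_lid above 0.1 rad).
It fails at once if loupe, dish or bottle is shifted by more than 3 cm or tipped over (distance of any of loupe, green_dish, glue_bottle from where it was at the start of the episode above 0.03 m or angle between any of loupe, glue_bottle's own z axis and vertical above 0.5 rad).
It also fails if it takes over 64 s, if anything falls off the work surface, if the arm or the gripper's body presses on something with over 40 N, if the wrist force passes 120 N, or if a joint passes its speed limit or range.

### The arm

A 6-joint arm with a two-finger parallel gripper is mounted at the origin on a cart in front of the work surface, level with it; the furniture and walls round the work are solid. World frame = base frame: x ahead of the robot, y to its left, z up, the work surface at z = 0. Lengths are in mm, angles in rad, forces in N, time in s.
With the tool pointing down it reaches from about 275 to 1000 mm from the base axis. Payload 8.4 kg.
Tool frame: the origin (TCP) lies midway between the tips of the shut fingers; the grasp point (between the pads) lies r.grip_point_offset behind it (r.grip_point_offset is the distance from the TCP to the grasp point, in mm); z points along the fingers, y is the direction in which the jaws open and shut (so a half turn about z gives the same grasp; the last joint's range is limited). The gripper opens to 85 mm and grips with 20 to 120 N. Pads are 22 mm wide; open, the fingers measure 114 mm over their backs; the gripper's body (76 mm by 85 mm) begins 54 mm behind the grasp point. The pads swing forward as they close: fully open they stand 13 mm farther back than shut.
Start: joints at [1.236, 0.353, 1.633, -0, 1.155, -0.002], TCP at [204.18, 590.71, 231.281] pointing down, gripper open.
Joint ranges: [-2.63, 2.63], [-0.92, 2.1], [0.06, 2.66], [-1.3, 4.44], [0, 2.69], [-3.02, 3.02]. Speed limits (rad/s): [2.22, 2.22, 2.79, 3.14, 3.14, 3.14].

### API

Orientations are given as [roll, pitch, yaw] about the fixed x, y, z axes, in that order (R = Rz(yaw) Ry(pitch) Rx(roll)).
In Python, from rig import r gives the robot as it stands.
- The arm moves only by the tool move_arm, never from a script. Its argument "targets" is one flat list of numbers, 5 for each row, row after row: the gripper's target within -1 to 1 (fully open at 1, half-way at 0, shut at -1), then the shift along the tool's x, y, z in cm, then the turn about the tool's z in degrees. In form: [gripper, tx, ty, tz, turn, gripper, tx, ty, tz, turn, ...]. A call has 1 to 10 rows; each row is the pose to reach, as a shift and turn from the pose commanded when the call began, along the tool's axes at that moment; what a row does not reach only later rows make up. A row lasts 1/10 s, in which the tool goes at most 50 mm and 8.59 degrees, less where a joint would pass 70% of its speed; a pose out of reach is approached as far as the arm can. A call with a gripper value outside its range is refused whole. The fingers move at their own pace and stop on an object; "squeeze" is the grip in N (left out, the last holds). Time passes only in rows, so rows that repeat a pose let the fingers close. It gives the time, the measured TCP pose, the force and the opening at its end, in the units of the state.
- r.sense(): the state, without advancing time (a new reading comes with each control period).
- r.grab_frame(name): name is "scene" or "top" or "wrist"; returns a dict with "img" (400x640x3 uint8, blue, green, red), "K" (3x3 intrinsics, pixels), "world_to_cam" (4x4, takes a point from world to camera coordinates). Camera axes: x right, y down, z forward; pixel columns grow to the right and rows downward; lengths in mm; the calibration is good to about 2 mm. A picture is of the moment at which its call begins. There is no depth.
- r.sign_off(): hands the job in, once; it reports no verdict.
Trained networks look in a picture, given as the dict that the camera call returned (one of the last four; its "shot" number tells which), for a name from the list of things; names that differ only in an ending like _2 or _b are one class to them, and where a whole thing is asked for, a point or a joint stands for the part that bears it (a point fixed in the world has none). Each returns a list of dicts, best first, with "conf" (0 to 1); they miss things now and then, are a little off and sometimes report something else, mostly with a low value. They report only what shows in the picture. A call takes as long as a camera call.
- r.outline_of(picture, thing): "region" (400x640 bool, what is visible of it).
- r.mark_of(picture, thing): "position" ([x, y, z] in mm, in world coordinates, good to about 4 mm: a listed point, or the origin of a listed thing).
The state is a dict: "clock": time; "qpos": joint angles; "qvel": joint speeds; "joint_efforts": joint torques, N m; "eef_pos": TCP position; "tcp_rot": TCP orientation; "contact_force": force on the tool from outside, world axes, zero at the start; "wrist_torque": the same for the moment, N m; "opening": opening from 0.0 (shut) to 1.0 (fully open).
Only numpy, scipy, OpenCV 4.12 (cv2) and the standard library are available. Lean on these libraries where they do the work, as an engineer would, in place of code of your own. Each camera call takes 0.05 s, during which the arm holds its last target.

## Working session

There is one attempt and no reset: what is moved stays moved. The work goes in short steps, Python scripts to look and compute and a tool call to move; the robot and the scene stay as the last step left them, time stands still between calls to the robot, and variables do not carry over. Pictures are saved under pics/ and viewed, and the job is handed in when it is done.

Besides the shell and the picture viewer there is one more tool, called after ">>>" in YAML: its name, and indented under it one key for each argument. move_arm: Moves the arm, as the interface text tells. Its arguments: {"type":"object","properties":{"targets":{"type":"array","items":{"type":"number"}},"squeeze":{"type":"number"}},"required":["targets"]}

```bash
ls; mkdir -p pics; cat > h.py <<'E'
import numpy as np,cv2
from rig import r
def save(p,n): cv2.imwrite('pics/'+n+'.png',p['img'])
def proj(p,X):
    W=np.array(p['world_to_cam']);K=np.array(p['K']);c=W[:3,:3]@np.array(X)+W[:3,3];u=K@c;return u[:2]/u[2]
def ray(p,uv,z):
    W=np.array(p['world_to_cam']);K=np.array(p['K']);R=W[:3,:3];t=W[:3,3]
    o=-R.T@t;d=R.T@np.linalg.inv(K)@np.array([uv[0],uv[1],1.]);return o+d*(z-o[2])/d[2]
E
python3 - <<'E'
from h import *
s=r.sense();print({k:np.round(v,3) for k,v in s.items()},r.grip_point_offset)
for n in ['top','scene']:
    p=r.grab_frame(n);save(p,n+'0')
    for t in ['analyser','window','lid_hinge','lid_top_front','reset_top','lever_pad','foam_pad','sample_center','loupe','green_dish','glue_bottle']:
        for d in r.mark_of(p,t)[:2]: print(n,t,np.round(d['position'],1),round(d['conf'],2),proj(p,d['position']).round())
E
```

```text
pics
{'clock': np.float64(0.0), 'qpos': array([ 1.236,  0.354,  1.634, -0.   ,  1.155, -0.002]), 'qvel': array([-0.   , -0.002, -0.002,  0.001, -0.   , -0.   ]), 'joint_efforts': array([ 3.0000e-03, -6.0526e+01, -3.4207e+01,  0.0000e+00,  9.0000e-03,
       -0.0000e+00]), 'eef_pos': array([204.036, 590.243, 230.568]), 'tcp_rot': array([-3.14 ,  0.   ,  2.809]), 'contact_force': array([-0.528, -0.929,  0.018]), 'wrist_torque': array([ 0.002, -0.002,  0.006]), 'opening': np.float64(0.999)} 18.700000000000003
top analyser [ 521.9 -126.4   51. ] 0.95 [360. 199.]
top analyser [584.6 382.6  51.7] 0.58 [197. 181.]
top window [543.3 -74.9 135.1] 0.95 [344. 190.]
top window [ 556.1 -206.9  174.2] 0.21 [391. 184.]
top lid_hinge [601.3 -84.5 133.3] 0.83 [347. 171.]
top lid_top_front [665.8 -94.9 233.2] 0.68 [353. 142.]
top reset_top [ 554.7 -206.5  170.6] 0.68 [391. 185.]
top lever_pad [ 455.2 -193.   173.8] 0.78 [387. 220.]
top foam_pad [456.1 294.6  47.7] 0.79 [225. 221.]
top foam_pad [581.6 383.4  47.3] 0.37 [197. 182.]
top sample_center [440.  305.9  66.5] 0.45 [220. 227.]
top loupe [607.1 
[... 191 characters left out ...]
]
scene window [543.1 -70.9 139.5] 0.89 [355. 203.]
scene window [ 457.4 -193.   170.6] 0.25 [367. 216.]
scene lid_hinge [603.3 -82.7 133.4] 0.79 [373. 200.]
scene lid_hinge [543.3 -70.4 138.6] 0.75 [355. 203.]
scene lid_top_front [667.7 -95.9 228.7] 0.74 [393. 163.]
scene reset_top [ 553.4 -207.4  174.5] 0.43 [397. 205.]
scene foam_pad [ 544.  -390.    50.8] 0.59 [452. 277.]
scene foam_pad [436.2 305.1  65.4] 0.35 [247. 198.]
scene sample_center [435.  306.4  68.5] 0.49 [246. 197.]
scene loupe [607.8 236.4  50.7] 0.48 [302. 194.]
scene green_dish [585.8 381.5  50.3] 0.6 [271. 184.]
scene green_dish [604.8 -82.6 137.3] 0.58 [373. 198.]
scene glue_bottle [ 542.8 -391.2   47.5] 0.6 [452. 279.]
```

View pics/top0.png

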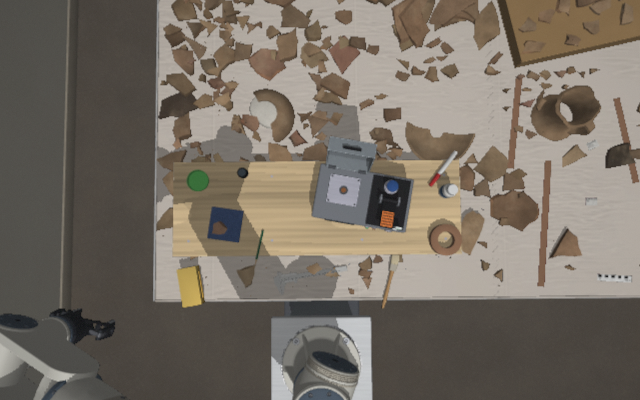

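View pics/scene0.png

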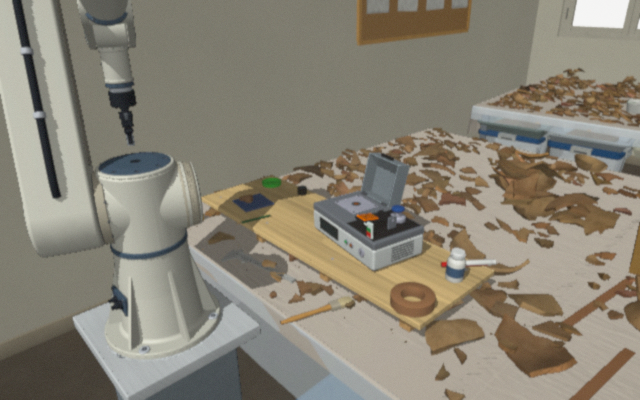

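The top view shows the blue pad at about (225,224) with the sherd at (219,228). The analyser is at (362,198) with its lid open to the rear, and the plunger is at (391,186) and the lever at (387,219). The network's marks agree with these, apart from a few low-confidence false hits. Next I move over the sherd for a wrist view.

>>> move_arm:
  targets: [1,-4,-2.4,0,0,1,-8,-4.8,0,0,1,-12,-7.2,0,0,1,-16,-9.6,0,0,1,-20,-12,0,0,1,-24,-14.4,0,0,1,-28,-17,0,0,1,-31,-19,0,0,1,-31,-19,0,0,1,-31,-19,0,0]

```text
clock: 2.2
eef_pos: [435.5, 309.3, 231.4]
tcp_rot: [3.141, -0.0, 2.807]
contact_force: [-1.0, -0.2, -0.4]
opening: 0.999
```

```bash
python3 - <<'E'
from h import *
s=r.sense();print(s['eef_pos'],s['tcp_rot'],s['contact_force'])
p=r.grab_frame('wrist');save(p,'w1')
for t in ['sample_center','foam_pad']:
    for d in r.mark_of(p,t)[:2]: print(t,np.round(d['position'],1),round(d['conf'],2),proj(p,d['position']).round())
m=r.outline_of(p,'sample_center')
for d in m[:1]:
    c,_=cv2.findContours(d['region'].astype(np.uint8),0,1);c=max(c,key=cv2.contourArea)
    w=np.array([ray(p,q[0],74)[:2] for q in c],np.float32);print(d['conf'],cv2.minAreaRect(w), w.min(0),w.max(0))
    im=p['img'].copy();cv2.drawContours(im,[c],-1,(0,255,0),1);cv2.imwrite('pics/w1m.png',im)
E
```

```text
[435.47451406 309.32460726 231.35531931] [ 3.14132605e+00 -2.20069020e-04  2.80655243e+00] [-1.01745345 -0.17208167 -0.36236247]
sample_center [439.7 308.2  66.7] 0.73 [319. 180.]
foam_pad [450.8 295.1  51.7] 0.98 [310. 191.]
0.85 ((437.73773193359375, 307.4156188964844), (43.417518615722656, 39.393070220947266), 83.41181182861328) [418.4761  285.84796] [457.9449 330.7394]
```

View pics/w1m.png

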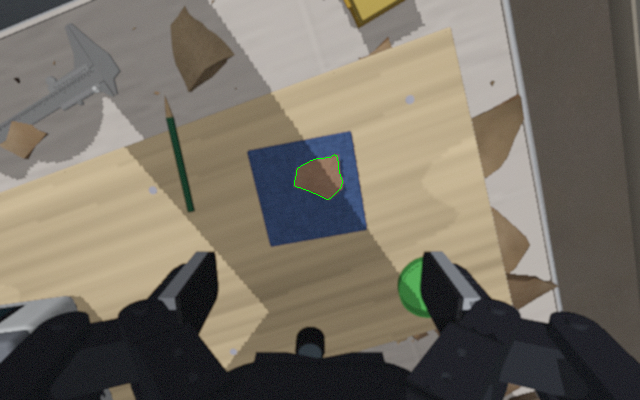

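The outline fits the sherd, an irregular pentagon centred at about (319,178) in the picture. Next I look for the most parallel pair of sides.

```bash
python3 - <<'E'
from h import *
p=r.grab_frame('wrist')
m=r.outline_of(p,'sample_center')[0]
c,_=cv2.findContours(m['region'].astype(np.uint8),0,1);c=max(c,key=cv2.contourArea)
a=cv2.approxPolyDP(c,3,True)
P=np.array([ray(p,q[0],70)[:2] for q in a]);print(np.round(P,1))
print([ (round(float(np.linalg.norm(b-q)),1), round(float(np.degrees(np.arctan2(*(b-q)[::-1]))%180))) for q,b in zip(P,np.roll(P,-1,0))])
print(a[:,0])
H=np.array([ray(p,q[0],70)[:2] for q in c]);
for d in range(0,180,10):
    n=np.array([np.cos(np.radians(d)),np.sin(np.radians(d))]);v=H@n;print(d,round(v.max()-v.min(),1),round((v.max()+v.min())/2,1),end='; ')
im=cv2.resize(p['img'][120:260,230:390],None,fx=5,fy=4.2,interpolation=2)
im=cv2.resize(p['img'][120:260,230:390],None,fx=4,fy=4,interpolation=2)
cv2.imwrite('pics/w2.png',im)
E
```

```text
[[422.2 331.5]
 [418.6 309.9]
 [421.7 293.5]
 [436.6 285.1]
 [457.7 308.1]
 [457.7 316.9]
 [449.2 327.5]]
[(21.9, 81), (16.7, 101), (17.1, 151), (31.2, 47), (8.8, 90), (13.6, 129), (27.3, 171)]
[[336 156]
 [312 160]
 [296 169]
 [293 187]
 [324 200]
 [333 197]
 [341 185]]
0 40.3 438.8; 10 40.4 485.9; 20 41.8 517.6; 30 43.2 533.6; 40 44.3 533.9; 50 44.5 517.9; 60 44.1 486.1; 70 44.1 439.3; 80 44.2 378.7; 90 46.4 308.3; 100 48.2 229.0; 110 48.5 142.8; 120 47.5 52.3; 130 45.1 -39.7; 140 42.9 -131.3; 150 43.2 -220.8; 160 42.3 -303.6; 170 40.9 -377.4;
```

View pics/w2.png

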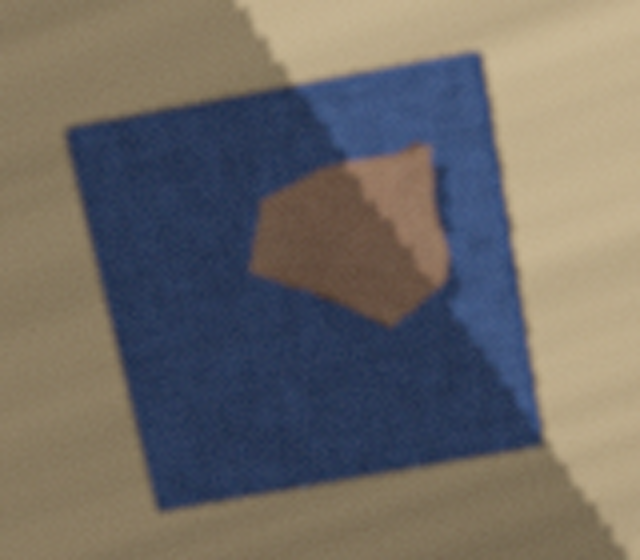

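>>> move_arm:
  targets: [1,0.1,0,3,0,1,0.1,0,6,0,1,0.1,0,9,0,1,0.1,0,12,0,1,0.1,0,14,0,1,0.1,0,15.5,0,1,0.1,0,16.5,0,1,0.1,0,17.2,0,1,0.1,0,17.6,0,1,0.1,0,17.6,0]
  squeeze: 35

```text
clock: 3.5
eef_pos: [434.1, 310.3, 55.3]
tcp_rot: [-3.142, -0.0, 2.809]
contact_force: [-0.2, -0.2, 0.7]
opening: 1.004
```

```bash
python3 - <<'E'
from h import *
s=r.sense();print(s['eef_pos'],s['tcp_rot'],s['contact_force'])
p=r.grab_frame('wrist');save(p,'w3')
E
```

```text
[434.11177031 310.33454429  55.25099635] [-3.14153766e+00 -3.03446152e-05  2.80905682e+00] [-0.21376821 -0.23905271  0.69333482]
```

View pics/w3.png

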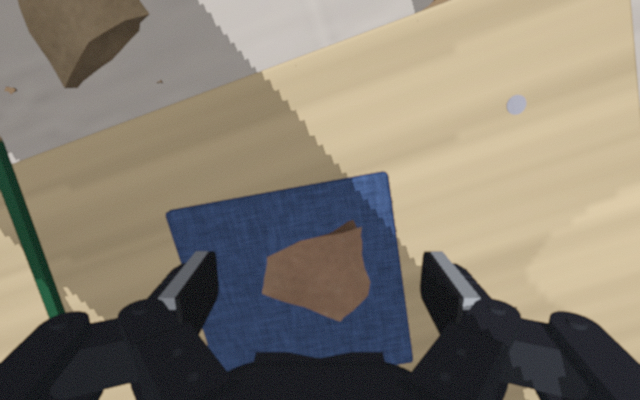

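The sherd at (317,270) lies between the fingers at (190,280) and (445,280), so I close now.

>>> move_arm:
  targets: [-1,0,0,0,0,-1,0,0,0,0,-1,0,0,0,0,-1,0,0,0,0,-1,0,0,0,0,-1,0,0,0,0,-1,0,0,0,0,-1,0,0,0,0,-1,0,0,0,0,-1,0,0,0,0]
  squeeze: 35

```text
clock: 4.55
eef_pos: [434.4, 310.3, 56.1]
tcp_rot: [3.141, 0.0, 2.809]
contact_force: [-2.0, -2.3, 9.1]
opening: 0.492
```

>>> move_arm:
  targets: [-1,0,0,-1,0,-1,0,0,-3,0,-1,0,0,-6,0,-1,0,0,-9,0,-1,0,0,-12,0,-1,0,0,-15,0,-1,0,0,-18,0,-1,0,0,-19.5,0,-1,0,0,-19.5,0,-1,0,0,-19.5,0]

```text
clock: 5.55
eef_pos: [433.9, 310.0, 250.2]
tcp_rot: [3.141, 0.0, 2.809]
contact_force: [-0.4, -0.0, 0.5]
opening: 0.49
```

```bash
python3 - <<'E'
from h import *
s=r.sense();print(s['eef_pos'],s['tcp_rot'],s['contact_force'],s['opening'],s['qpos'])
p=r.grab_frame('wrist');save(p,'w4')
print([(d['position'],d['conf']) for d in r.mark_of(p,'sample_center')[:2]])
E
```

```text
[433.93465162 310.01372017 250.21229131] [3.14137258e+00 1.73599304e-04 2.80879184e+00] [-0.38198823 -0.04123848  0.49349244] 0.49038293898537716 [ 6.17537500e-01  1.91333255e-01  1.80849152e+00 -1.46190349e-05
  1.14148789e+00 -6.20451954e-01]
[([436.8, 309.1, 260.0], 0.69)]
```

View pics/w4.png

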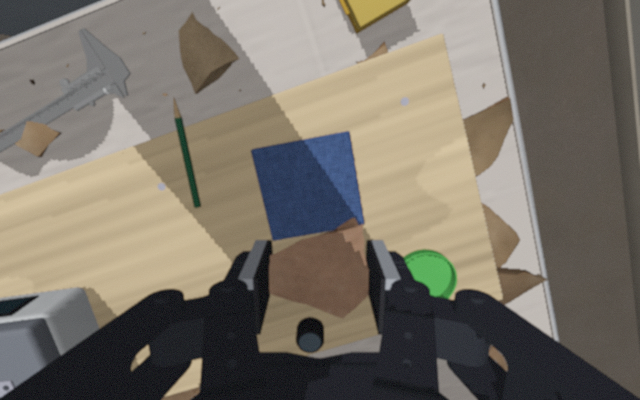

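The sherd is held, seen between the pads at (318,270). I carry it to a spot in front of the window at height, turn the jaws along the hinge line, and refine the analyser pose.

>>> move_arm:
  targets: [-1,-1.9,-3.3,0,0,-1,-4.2,-7.5,0,0,-1,-6.4,-11.5,0,-2,-1,-8.6,-15.5,0,-4,-1,-10.8,-19.5,0,-6,-1,-13,-23.5,0,-8,-1,-15.2,-27.5,0,-9.7,-1,-17.4,-31.4,0,-9.7,-1,-18.5,-33.3,0,-9.7,-1,-18.5,-33.3,0,-9.7]

```text
clock: 6.65
eef_pos: [500.0, -67.5, 249.0]
tcp_rot: [-3.141, -0.002, 2.975]
contact_force: [-0.0, 0.2, 0.8]
opening: 0.494
```

```bash
cat > fit.py <<'E'
from h import *
from scipy.optimize import least_squares
L={'analyser':(0,0,50),'window':(12,60,137),'lid_hinge':(72,60,135),'reset_top':(45,-75,173),'lever_pad':(-54,-75,172)}
def fit(obs):
    A=np.array([L[o[0]][:2] for o in obs],float);B=np.array([o[1][:2] for o in obs]);w=np.array([o[2] for o in obs])
    def f(q):
        c,s=np.cos(q[2]),np.sin(q[2]);return ((A@np.array([[c,s],[-s,c]])+q[:2]-B)*w[:,None]).ravel()
    R=least_squares(f,[525,-129,-.16],loss='soft_l1',f_scale=3);q=R.x
    c,s=np.cos(q[2]),np.sin(q[2]);return q,np.array([[c,-s],[s,c]]),A@np.array([[c,s],[-s,c]])+q[:2]-B
E
python3 - <<'E'
from fit import *
s=r.sense();print(s['eef_pos'],s['tcp_rot'],s['opening'])
obs=[]
for n in ['wrist','top','scene']:
    p=r.grab_frame(n);save(p,n+'5')
    for t in L:
        for d in r.mark_of(p,t)[:1]:
            print(n,t,np.round(d['position'],1),round(d['conf'],2),proj(p,d['position']).round())
            if d['conf']>.4 and abs(d['position'][2]-L[t][2])<12:obs.append((t,d['position'],d['conf']))
    if n!='top':
      for t in ['sample_center','lid_top_front']:
        for d in r.mark_of(p,t)[:1]:print(n,t,d['position'],d['conf'])
q,R,e=fit(obs);print(q,e.round(1))
for k,v in L.items(): print(k,(R@v[:2]+q[:2]).round(1))
E
```

```text
[499.96947917 -67.46130867 249.00601172] [-3.14093096e+00 -1.85086845e-03  2.97478635e+00] 0.49424186263444664
wrist analyser [ 525.7 -127.1   52.9] 0.69 [267. 202.]
wrist window [545.2 -74.  135.7] 0.65 [320. 244.]
wrist lid_hinge [603.2 -77.5 135.1] 0.69 [327. 306.]
wrist reset_top [ 555.  -205.7  175.3] 0.84 [144. 306.]
wrist lever_pad [ 454.  -190.7  170. ] 0.72 [124. 167.]
wrist sample_center [505.7, -67.3, 260.7] 0.58
top lid_hinge [601.3 -81.8 134.8] 0.89 [346. 171.]
top reset_top [ 551.6 -203.   173.7] 0.62 [390. 186.]
top lever_pad [ 457.6 -191.6  173.2] 0.74 [387. 219.]
scene analyser [ 524.3 -130.    52.4] 0.81 [366. 240.]
scene lid_hinge [605.1 -83.6 135.6] 0.83 [374. 199.]
scene reset_top [ 551.6 -205.3  174.4] 0.5 [396. 205.]
scene lever_pad [ 458.3 -193.8  170.3] 0.65 [367. 216.]
scene sample_center [500.8, -68.7, 257.3] 0.43
scene lid_top_front [667.9, -93.7, 229.1] 0.89
[ 5.22769010e+02 -1.27281508e+02 -1.73951469e-01] [[-2.9 -0.2]
 [-0.2  3.7]
 [ 0.9 -3.1]
 [-0.9 -3.2]
 [ 2.6 -1.1]
 [ 2.8  1.2]
 [ 2.5 -5.9]
 [-1.  -0.2]
 [-1.5  2.7]
 [-1.   3. ]
 [ 2.5 -3.6]
 [-1.7  2. ]]
analyser [ 522.8 -127.3]
window [545.  -70.3]
lid_hinge [604.1 -80.6]
reset_top [ 554.1 -208.9]
lever_pad [ 456.6 -191.8]
```

View pics/wrist5.png

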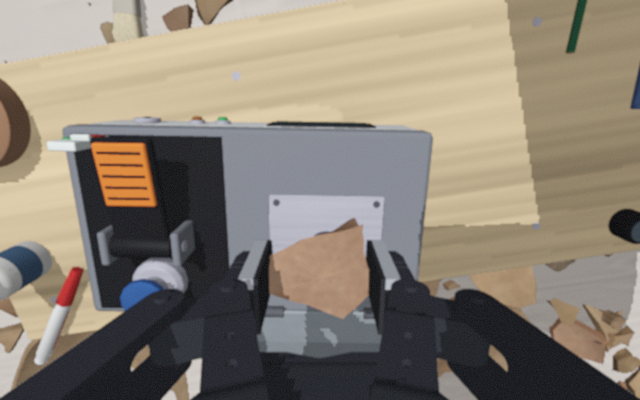

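View pics/scene5.png

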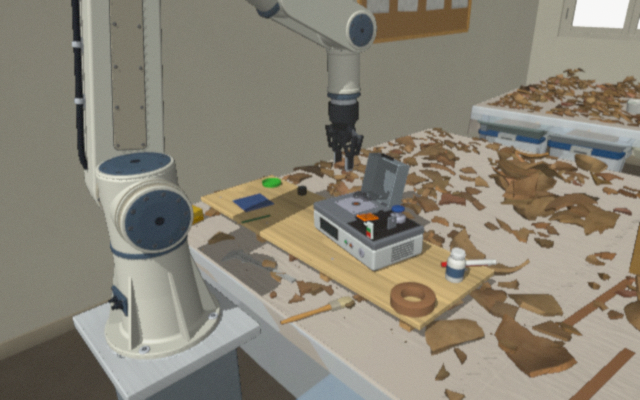

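The wrist view shows the held sherd at (318,270), the stage with its front corners at (270,196) and (383,197), the lever pad at (126,175) and the plunger at (148,290). I check the window position against the stage corners.

```bash
python3 - <<'E'
from fit import *
p=r.grab_frame('wrist')
a=ray(p,(270,196),137);b=ray(p,(383,197),137);print(a,b,np.linalg.norm(a-b))
u=(b-a)/np.linalg.norm(b-a);print('yaw',np.arctan2(u[1],u[0])-np.pi/2)
n=np.array([u[1],-u[0]]);print('win',(a+b)[:2]/2+n*42)
for px in [(70,128),(430,131)]: print('front deck corner',ray(p,px,135))
print('deck front corners model', [ (np.array([[np.cos(t),-np.sin(t)],[np.sin(t),np.cos(t)]])@[-80,y]+[523,-128]).round(1) for t in [-.17] for y in (-140,140)])
im=cv2.imread('pics/top0.png');cv2.imwrite('pics/t0c.png',cv2.resize(im[125:245,300:430],None,fx=5,fy=5,interpolation=2)[:600])
im=p['img'];
E
```

```text
[ 499.2497338  -103.56416388  137.        ] [514.44122227 -16.57447258 137.        ] 88.3062156069341
yaw -0.17289197827274227
win [548.21931576 -67.29465918]
front deck corner [ 423.8146951  -240.37195223  135.        ]
front deck corner [469.7650682   24.08183294 135.        ]
deck front corners model [array([ 420.5, -252.4]), array([467.8,  23.5])]
```

View pics/t0c.png

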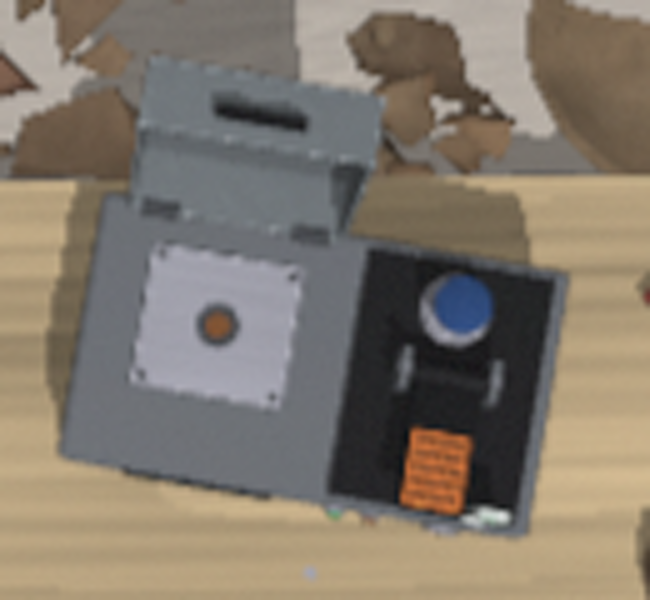

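>>> move_arm:
  targets: [-1,-2,0.2,0,0,-1,-4.1,0.4,0,0,-1,-4.1,0.4,2,0,-1,-4.1,0.4,5,0,-1,-4.1,0.4,7.5,0,-1,-4.1,0.4,9,0,-1,-4.1,0.4,10,0,-1,-4.1,0.4,10.6,0,-1,-4.1,0.4,10.8,0,-1,-4.1,0.4,10.8,0]

```text
clock: 8.8
eef_pos: [541.7, -67.8, 142.7]
tcp_rot: [3.142, 0.001, 2.978]
contact_force: [-0.4, 0.2, -0.0]
opening: 0.489
```

```bash
python3 - <<'E'
from fit import *
s=r.sense();print(s['eef_pos'],s['contact_force'])
p=r.grab_frame('wrist');save(p,'w6')
p=r.grab_frame('scene');cv2.imwrite('pics/s6.png',cv2.resize(p['img'][130:280,290:440],None,fx=4,fy=4,interpolation=2))
E
```

```text
[541.65739356 -67.75060258 142.66590515] [-0.40032003  0.21712447 -0.03693469]
```

View pics/w6.png

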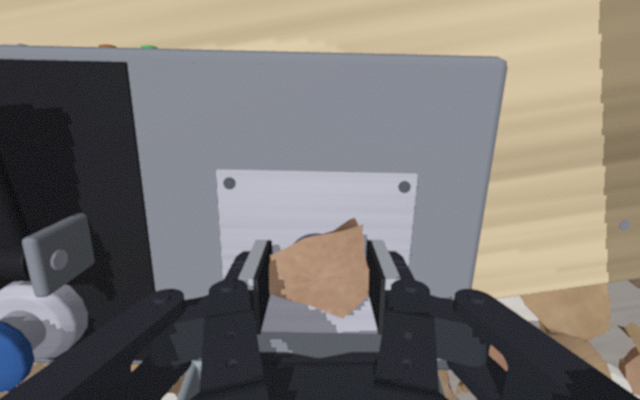

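View pics/s6.png

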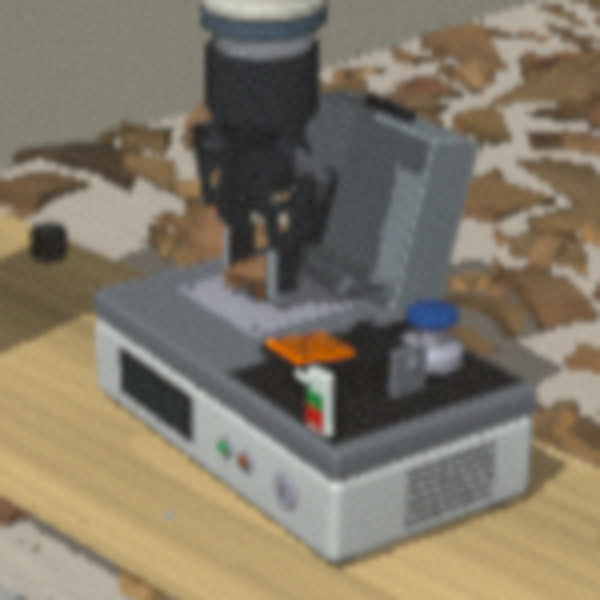

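```bash
python3 - <<'E'
from fit import *
p=r.grab_frame('wrist')
print('ringfront',ray(p,(313,234),137))
a=ray(p,(217,170),137);b=ray(p,(416,174),137);u=(b-a)/np.linalg.norm(b-a);n=np.array([u[1],-u[0]]);print(a,b,np.linalg.norm(b-a),'win',(a+b)[:2]/2+n*42, 'yaw',np.arctan2(u[1],u[0])-np.pi/2)
c=[(270,260),(360,222),(369,290),(345,316),(274,297)]
P=np.array([ray(p,q,157)[:2] for q in c],np.float32);print(P,P.mean(0),cv2.minAreaRect(P)[0])
d=r.mark_of(p,'sample_center');print(d[:1])
cv2.imwrite('pics/w6c.png',cv2.resize(p['img'][160:340,210:420],None,fx=3.3,fy=3.3,interpolation=2))
E
```

```text
ringfront [534.70456295 -69.31893758 137.        ]
[ 497.57835512 -106.32979532  137.        ] [513.81817799 -19.14259075 137.        ] 88.68675485595513 win [546.98811415 -70.4269983 ] yaw -0.18415349873657605
[[535.1933   -87.2031  ]
 [524.60535  -48.06566 ]
 [555.89954  -48.29875 ]
 [566.9623   -60.248234]
 [552.63074  -89.040955]] [547.0582   -66.571335] (545.6762084960938, -68.60588073730469)
[{'position': [547.0, -68.3, 153.5], 'conf': 0.66}]
```

View pics/w6c.png

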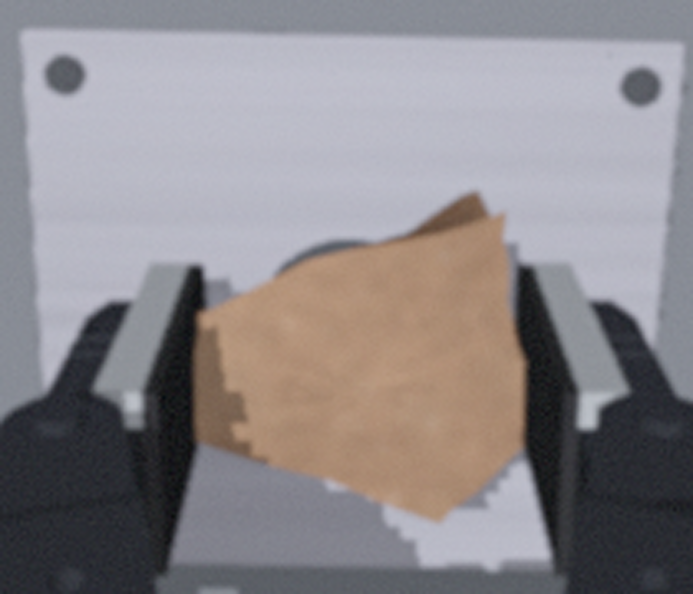

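The window's ring peeks out at wrist pixel (313,236), in front of the hovering sherd. The estimates put the window at (546,-70) and the sherd centre at (547,-68), so I go down with a 1.5 mm correction.

>>> move_arm:
  targets: [-1,0,-0.15,0.1,0,-1,0,-0.15,0.2,0,-1,0,-0.15,0.3,0,-1,0,-0.15,0.3,0,-1,0,-0.15,0.3,0]

```text
clock: 9.5
eef_pos: [541.0, -69.2, 139.2]
tcp_rot: [-3.142, -0.0, 2.978]
contact_force: [0.2, -0.2, -0.1]
opening: 0.485
```

>>> move_arm:
  targets: [-1,0,0,0.1,0,-1,0,0,0.15,0,-1,0,0,0.15,0]

```text
clock: 9.8
eef_pos: [541.0, -69.2, 137.7]
tcp_rot: [-3.142, -0.0, 2.978]
contact_force: [-0.4, -1.2, -0.0]
opening: 0.487
```

>>> move_arm:
  targets: [-1,0,0,0.05,0,-1,0,0,0.1,0,-1,0,0,0.1,0]

```text
clock: 10.1
eef_pos: [541.2, -69.2, 137.2]
tcp_rot: [3.142, 0.0, 2.978]
contact_force: [0.0, -0.3, 5.4]
opening: 0.496
```

Contact at 5 N, so I open. The stage leaves about 38 mm to each side of the jaws, with the deck beyond.

>>> move_arm:
  targets: [0.1,0,0,0,0,0.3,0,0,-0.1,0,0.6,0,0,-0.1,0,0.6,0,0,-0.2,0,0.6,0,0,-0.2,0]

```text
clock: 10.6
eef_pos: [541.1, -69.2, 138.9]
tcp_rot: [-3.142, 0.0, 2.978]
contact_force: [-0.1, 1.1, -0.4]
opening: 0.799
```

>>> move_arm:
  targets: [0.6,0,0,-2,0,0.6,0,0,-5,0,0.6,0,0,-9,0,0.6,3,0,-12,0,0.6,6,0,-12,0,0.6,6,0,-12,0,0.6,6,0,-12,0]

```text
clock: 11.3
eef_pos: [481.8, -59.4, 259.1]
tcp_rot: [3.142, 0.001, 2.978]
contact_force: [-0.5, -0.1, 0.1]
opening: 0.8
```

```bash
python3 - <<'E'
from fit import *
s=r.sense();print(s['eef_pos'],s['contact_force'],s['opening'])
for n in ['wrist','top']:
    p=r.grab_frame(n);save(p,n+'7')
    for t in ['sample_center','window','lid_hinge','lid_top_front']:
        for d in r.mark_of(p,t)[:1]:print(n,t,d['position'],d['conf'])
    if n=='wrist':
        m=r.outline_of(p,'sample_center')[0]
        c,_=cv2.findContours(m['region'].astype(np.uint8),0,1);c=max(c,key=cv2.contourArea)
        w=np.array([ray(p,x[0],153)[:2] for x in c],np.float32);print(cv2.minAreaRect(w))
E
```

```text
[481.79542404 -59.39548178 259.06132132] [-0.54276278 -0.12547553  0.1096915 ] 0.8001293880183772
wrist sample_center [547.7, -70.5, 150.1] 0.85
wrist lid_hinge [603.5, -80.6, 136.7] 0.62
wrist lid_top_front [523.5, -127.6, 47.4] 0.65
((545.6659545898438, -68.31731414794922), (40.82234191894531, 47.97628402709961), 16.12725830078125)
top window [545.7, -74.4, 137.5] 0.6
top lid_hinge [601.7, -84.2, 132.7] 0.58
top lid_top_front [667.9, -92.3, 232.8] 0.93
```

View pics/wrist7.png

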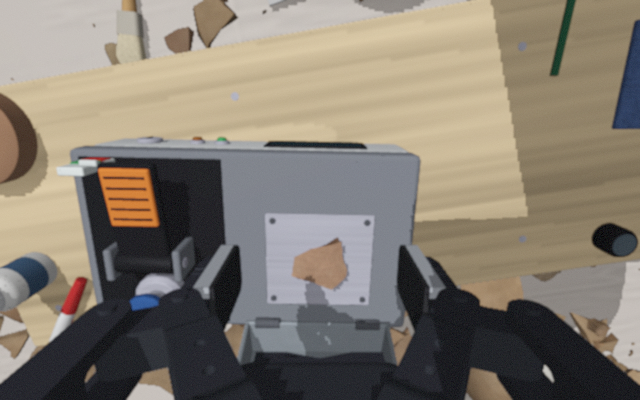

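The sherd lies flat at stage centre: it is at wrist pixel (321,264), the stage centre at (319,258). By mark_of it is at (547.7,-70.5), within about 3 mm of the window estimate. The lid marks give an opening angle of about 1.8. Next I shut the fingers, rise and go over behind the lid.

>>> move_arm:
  targets: [-1,0,0,-2.5,0,-1,0,0,-5,0,-1,-3,0,-5.5,0,-1,-7,0,-5.5,0,-1,-11,0,-5.5,0,-1,-15,0,-5.5,0,-1,-19,0,-5.5,0,-1,-22.5,0,-5.5,0,-1,-22.5,0,-5.5,0,-1,-22.5,0,-5.5,0]
  squeeze: 20

```text
clock: 12.85
eef_pos: [703.8, -96.0, 312.7]
tcp_rot: [-3.142, -0.002, 2.978]
contact_force: [0.1, 0.6, -0.0]
opening: -0.0
```

```bash
python3 - <<'E'
from fit import *
s=r.sense();print(s['eef_pos'],s['contact_force'],s['opening'])
for n in ['wrist','scene']:
    p=r.grab_frame(n);
    if n=='wrist': save(p,n+'8')
    else: cv2.imwrite('pics/scene8.png',cv2.resize(p['img'][100:250,290:440],None,fx=4,fy=4,interpolation=2))
    for t in ['lid_top_front']:
        for d in r.mark_of(p,t)[:1]:print(n,t,d['position'],d['conf'])
E
```

```text
[703.77629751 -96.01932166 312.67185947] [ 0.1184788   0.64584607 -0.02208952] -0.00012669095684819307
wrist lid_top_front [668.5, -91.2, 228.0] 0.7
scene lid_top_front [667.5, -94.7, 227.9] 0.86
```

View pics/wrist8.png

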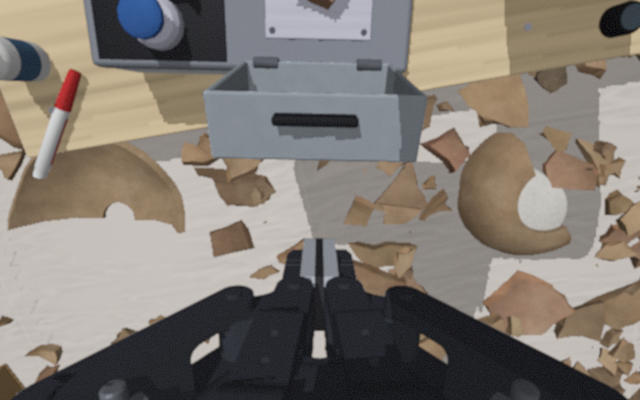

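View pics/scene8.png

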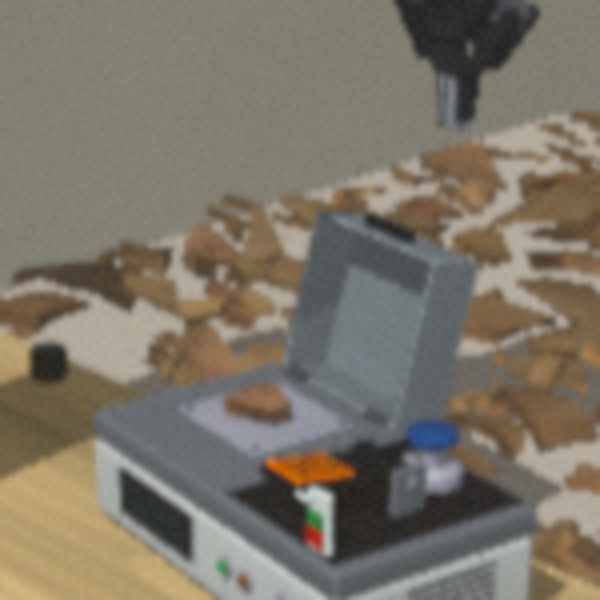

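The sherd still lies at stage centre in both views. The shut fingers at (318,245) in the wrist picture are well clear behind the lid's rear edge at row 160, so I go down behind the lid.

>>> move_arm:
  targets: [-1,0,0,3,0,-1,0,0,6,0,-1,0,0,8,0,-1,0,0,8.7,0,-1,0,0,8.7,0,-1,0,0,8.7,0]

```text
clock: 13.65
eef_pos: [704.4, -96.1, 228.4]
tcp_rot: [3.142, 0.002, 2.978]
contact_force: [0.1, 0.0, 0.1]
opening: -0.002
```

>>> move_arm:
  targets: [-1,1,0,0,0,-1,2,0,0,0,-1,3,0,0,0,-1,3.8,0,-0.4,0,-1,4.6,0,-0.8,0,-1,5.5,0,-1.2,0,-1,6.4,0,-1.4,0,-1,7.3,0,-1.6,0,-1,8.2,0,-1.7,0,-1,8.2,0,-1.7,0]

```text
clock: 14.65
eef_pos: [621.4, -82.6, 243.9]
tcp_rot: [-3.141, -0.001, 2.978]
contact_force: [-0.5, 0.5, 0.2]
opening: 0.002
```

```bash
python3 - <<'E'
from fit import *
s=r.sense();print(s['eef_pos'],s['contact_force'],s['opening'])
for n in ['scene']:
    p=r.grab_frame(n);
    cv2.imwrite('pics/scene9.png',cv2.resize(p['img'][100:250,290:440],None,fx=4,fy=4,interpolation=2))
    for t in ['lid_top_front']:
        for d in r.mark_of(p,t)[:1]:print(n,t,d['position'],d['conf'])
E
```

```text
[621.43344304 -82.61241867 243.85713571] [-0.54263754  0.50380064  0.1674846 ] 0.0018237655388903147
scene lid_top_front [607.8, -81.8, 250.7] 0.94
```

View pics/scene9.png

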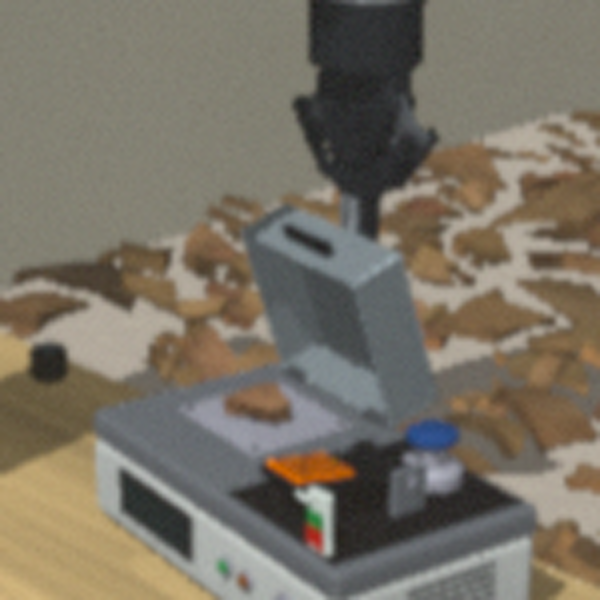

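The lid has followed the fingers to about 1.25 rad as modelled, so I continue.

>>> move_arm:
  targets: [-1,0.9,0,0,0,-1,1.8,0,0,0,-1,2.7,0,0.1,0,-1,3.6,0,0.4,0,-1,4.5,0,0.8,0,-1,5.3,0,1.1,0,-1,6.1,0,1.5,0,-1,6.9,0,1.9,0,-1,7.6,0,2.3,0,-1,7.6,0,2.3,0]

```text
clock: 15.75
eef_pos: [546.4, -70.1, 219.9]
tcp_rot: [-3.141, -0.002, 2.978]
contact_force: [-0.2, -0.8, -0.3]
opening: 0.003
```

```bash
python3 - <<'E'
from fit import *
s=r.sense();print(s['eef_pos'],s['contact_force'],s['opening'])
for n in ['scene']:
    p=r.grab_frame(n);
    cv2.imwrite('pics/scene10.png',cv2.resize(p['img'][100:250,290:440],None,fx=4,fy=4,interpolation=2))
    for t in ['lid_top_front']:
        for d in r.mark_of(p,t)[:1]:print(n,t,d['position'],d['conf'])
E
```

```text
[546.44326656 -70.14134799 219.90487613] [-0.23384359 -0.83506859 -0.34215044] 0.0032358908504214615
scene lid_top_front [529.0, -68.5, 220.9] 0.71
```

View pics/scene10.png

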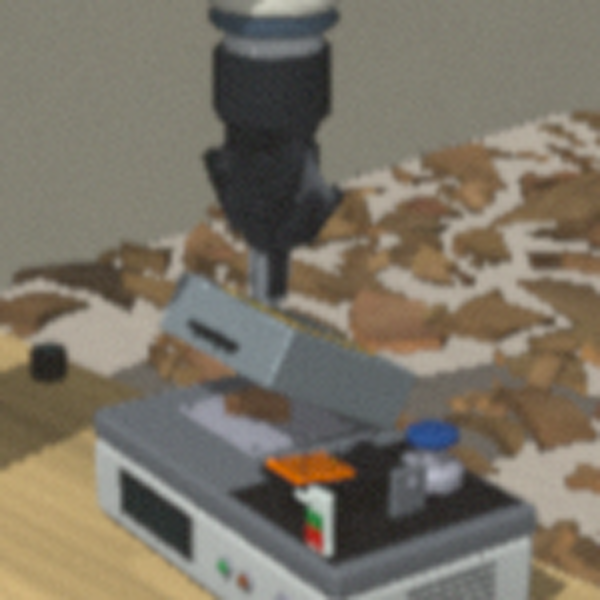

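>>> move_arm:
  targets: [-1,0.7,0,0.6,0,-1,1.3,0,1.3,0,-1,1.9,0,2,0,-1,2.3,0,2.7,0,-1,2.7,0,3.3,0,-1,3,0,3.8,0,-1,3.2,0,4.2,0,-1,3.2,0,4.3,0,-1,3.2,0,4.3,0,-1,3.2,0,4.3,0]

```text
clock: 16.85
eef_pos: [516.8, -65.2, 178.0]
tcp_rot: [-3.142, 0.001, 2.978]
contact_force: [-0.6, 0.2, 1.0]
opening: 0.002
```

```bash
python3 - <<'E'
from fit import *
s=r.sense();print(s['eef_pos'],s['contact_force'],s['opening'])
for n in ['scene']:
    p=r.grab_frame(n);
    cv2.imwrite('pics/scene11.png',cv2.resize(p['img'][100:250,290:440],None,fx=4,fy=4,interpolation=2))
    for t in ['lid_top_front']:
        for d in r.mark_of(p,t)[:1]:print(n,t,d['position'],d['conf'])
E
```

```text
[516.78094481 -65.17918395 178.01879801] [-0.64172102  0.20052895  1.01906233] 0.001842187693263003
scene lid_top_front [543.6, -391.5, 48.8] 0.74
```

View pics/scene11.png

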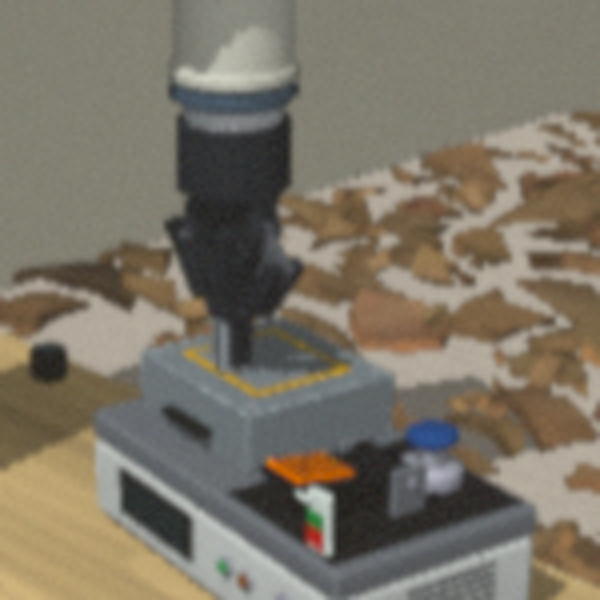

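The lid looks shut, so I press lightly to confirm the stop.

>>> move_arm:
  targets: [-1,0,0,0.15,0,-1,0,0,0.3,0,-1,0,0,0.3,0,-1,0,0,0.3,0]

```text
clock: 17.35
eef_pos: [516.9, -65.2, 176.9]
tcp_rot: [3.142, 0.001, 2.978]
contact_force: [-6.8, 0.9, 21.8]
opening: -0.001
```

The hard stop is at z=176.9 with 22 N, matching the 177 expected for a shut lid. Now on to the plunger.

>>> move_arm:
  targets: [-1,0,0,-2,0,-1,0,0,-5,0,-1,-1.5,-3.3,-5,0,-1,-3,-6.6,-5,0,-1,-4.5,-10,-5,0,-1,-5.9,-13.3,-5,0,-1,-5.9,-13.3,-5,0,-1,-5.9,-13.3,-5,0]

```text
clock: 18.15
eef_pos: [552.7, -206.3, 224.4]
tcp_rot: [3.141, -0.001, 2.976]
contact_force: [0.1, 0.1, -0.2]
opening: -0.001
```

```bash
python3 - <<'E'
from fit import *
s=r.sense();print(s['eef_pos'],s['contact_force'],s['opening'])
for n in ['wrist','top','scene']:
    p=r.grab_frame(n);save(p,n+'12')
    if n=='scene':cv2.imwrite('pics/scene12.png',cv2.resize(p['img'][100:250,290:440],None,fx=4,fy=4,interpolation=2))
    for t in ['lid_top_front','reset_top','lever_pad']:
        for d in r.mark_of(p,t)[:1]:print(n,t,d['position'],d['conf'],proj(p,d['position']))
E
```

```text
[ 552.71543253 -206.32766805  224.42825351] [ 0.10492742  0.06050748 -0.24557167] -0.0005603180125375496
wrist lid_top_front [497.1, -62.6, 172.3] 0.6 [563.57292821  78.24047448]
wrist reset_top [552.7, -204.5, 172.3] 0.6 [321.74750717 214.88038699]
wrist lever_pad [454.8, -189.0, 172.8] 0.87 [320.59735213  36.02226654]
top lid_top_front [605.3, 238.8, 47.3] 0.15 [242.94540136 173.8360476 ]
top lever_pad [452.4, -188.6, 172.8] 0.64 [385.62929701 220.66201769]
scene lid_top_front [497.0, -61.9, 174.8] 0.74 [340.84899669 194.64526793]
scene reset_top [609.2, 237.3, 50.2] 0.74 [302.15430223 193.65587904]
scene lever_pad [460.4, -189.7, 171.1] 0.58 [366.84416555 215.33123935]
```

View pics/wrist12.png

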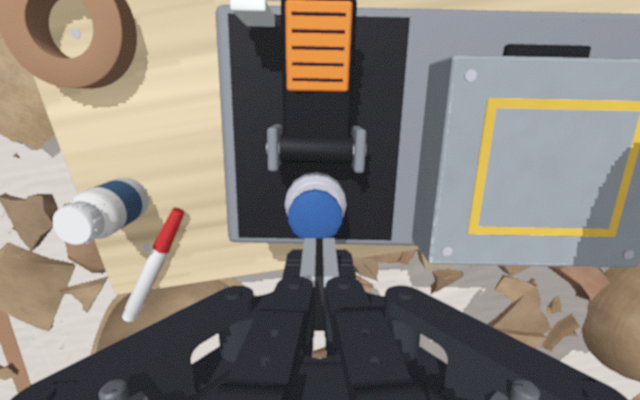

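View pics/scene12.png

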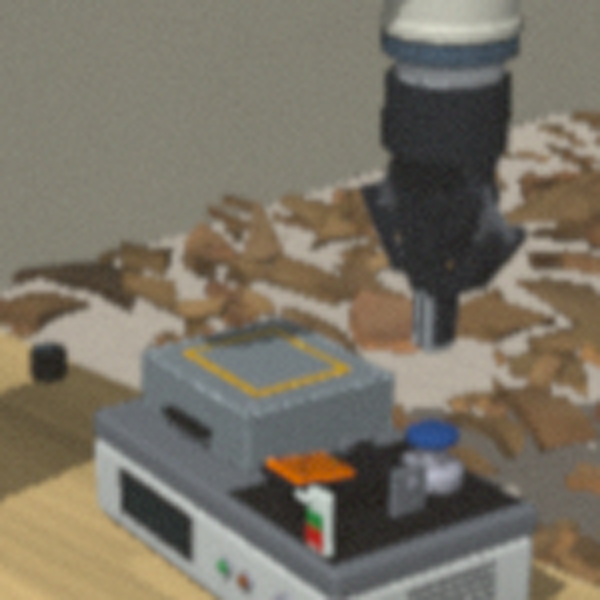

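The lid sits shut in the scene view. In the wrist view the plunger head is at (316,214), which puts it directly under the TCP within 2 mm. Now I press it.

>>> move_arm:
  targets: [-1,0,0,2,0,-1,0,0,4,0,-1,0,0,5,0,-1,0,0,5.5,0,-1,0,0,5.8,0,-1,0,0,6,0,-1,0,0,6.1,0,-1,0,0,6.1,0,-1,0,0,6.1,0]

```text
clock: 19.65
eef_pos: [552.9, -205.9, 164.8]
tcp_rot: [-3.142, 0.0, 2.978]
contact_force: [-4.7, 0.4, 7.2]
opening: -0.001
```

>>> move_arm:
  targets: [-1,0,0,0.1,0,-1,0,0,0.2,0,-1,0,0,0.3,0,-1,0,0,0.3,0,-1,0,0,0.3,0]

```text
clock: 20.15
eef_pos: [553.0, -206.0, 162.7]
tcp_rot: [-3.141, 0.001, 2.978]
contact_force: [-6.1, 2.3, 13.8]
opening: -0.001
```

At the stop: 162.7 mm, and the force has jumped to 14 N, above the 7 N spring. I hold briefly, lift, and move over the lever pad.

>>> move_arm:
  targets: [-1,0,0,0,0,-1,0,0,0,0,-1,0,0,-2,0,-1,0,0,-5,0,-1,2.5,0,-6,0,-1,5,0,-6,0,-1,7.5,0,-6,0,-1,9.8,-0.1,-6,0,-1,9.8,-0.1,-6,0,-1,9.8,-0.1,-6,0]

```text
clock: 21.15
eef_pos: [456.8, -191.3, 221.7]
tcp_rot: [-3.141, 0.002, 2.978]
contact_force: [0.2, -0.3, -0.0]
opening: -0.0
```

```bash
python3 - <<'E'
from fit import *
s=r.sense();print(s['eef_pos'],s['contact_force'],s['opening'])
for n in ['wrist','top','scene']:
    p=r.grab_frame(n);save(p,n+'13')
    if n=='scene':cv2.imwrite('pics/scene13.png',cv2.resize(p['img'][100:250,290:440],None,fx=4,fy=4,interpolation=2))
    for t in ['lid_top_front','reset_top','lever_pad']:
        for d in r.mark_of(p,t)[:1]:print(n,t,d['position'],d['conf'],proj(p,d['position']))
E
```

```text
[ 456.80493782 -191.3374434   221.69622798] [ 0.21362287 -0.32982201 -0.00462607] -0.00015115665945911473
wrist lid_top_front [495.1, -60.4, 172.6] 0.8 [541.25144861 242.30223313]
wrist reset_top [553.4, -204.2, 175.9] 0.71 [323.48206843 356.56968318]
wrist lever_pad [456.3, -194.3, 171.7] 0.6 [313.81634858 216.28808707]
top lid_top_front [497.1, -59.9, 181.6] 0.74 [340.15598289 205.16059475]
top reset_top [555.0, -208.3, 174.3] 0.53 [391.98089986 184.48585517]
top lever_pad [541.3, -388.2, 46.3] 0.22 [442.72600281 192.32916354]
scene lid_top_front [523.1, -132.6, 50.9] 0.27 [366.02611814 241.45952992]
scene reset_top [554.5, -206.7, 174.4] 0.66 [397.15656542 204.86473391]
scene lever_pad [458.8, -190.4, 169.9] 0.66 [366.59685496 216.06740826]
```

View pics/wrist13.png

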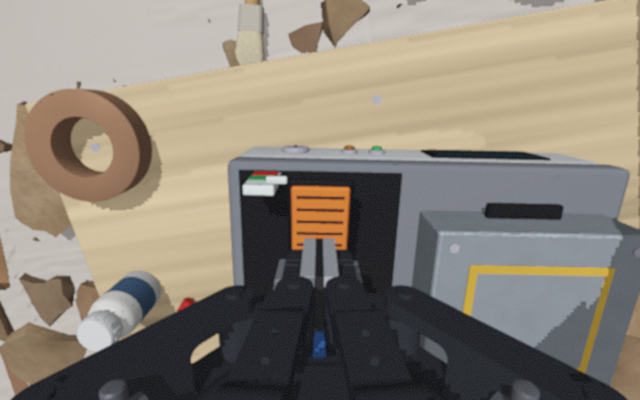

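View pics/scene13.png

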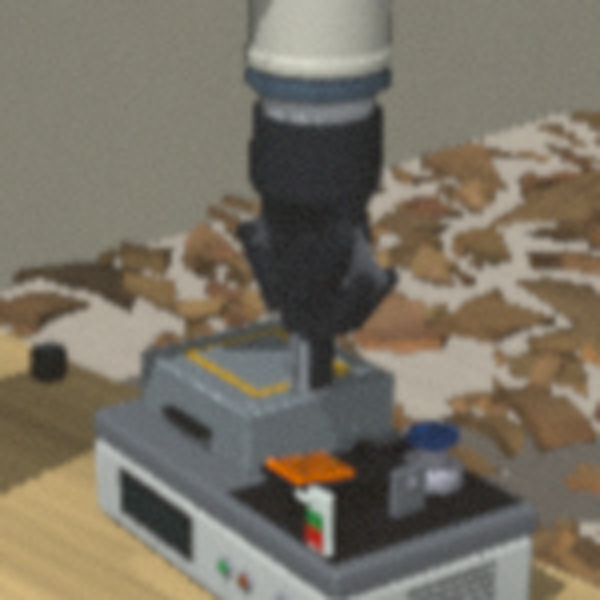

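The plunger is back up (reset_top z ≈174.5). The pad at wrist pixel (320,218) is directly under the TCP. I go down slowly.

>>> move_arm:
  targets: [-1,0,0,1.5,0,-1,0,0,3,0,-1,0,0,4,0,-1,0,0,4.5,0,-1,0,0,4.7,0,-1,0,0,4.8,0,-1,0,0,4.8,0,-1,0,0,4.8,0]

```text
clock: 22.55
eef_pos: [456.4, -191.1, 173.2]
tcp_rot: [-3.141, 0.001, 2.978]
contact_force: [0.1, 1.1, -0.4]
opening: -0.002
```

>>> move_arm:
  targets: [-1,0,0,0.2,0,-1,0,0,0.4,0,-1,0,0,0.6,0,-1,0,0,0.7,0,-1,0,0,0.7,0,-1,0,0,0.7,0]

```text
clock: 23.15
eef_pos: [455.3, -190.9, 165.7]
tcp_rot: [-3.142, -0.002, 2.978]
contact_force: [-4.7, -0.4, 7.3]
opening: -0.004
```

```bash
python3 - <<'E'
from fit import *
s=r.sense();print(s['eef_pos'],s['contact_force'],s['opening'])
for n in ['wrist','scene']:
    p=r.grab_frame(n);save(p,n+'14')
    if n=='scene':cv2.imwrite('pics/scene14.png',cv2.resize(p['img'][190:260,330:410],None,fx=8,fy=8,interpolation=2))
    for t in ['lever_pad','reset_top','lid_top_front']:
        for d in r.mark_of(p,t)[:1]:print(n,t,d['position'],d['conf'],proj(p,d['position']))
E
```

```text
[ 455.2981677  -190.87353991  165.74938507] [-4.65118392 -0.401514    7.29907012] -0.004334151510752005
wrist lid_top_front [498.1, -59.4, 175.2] 0.72 [623.89578043 304.59848901]
scene lever_pad [457.4, -190.3, 163.3] 0.76 [366.11233869 218.66191774]
scene reset_top [555.6, -208.3, 173.0] 0.46 [397.90167264 205.42986923]
scene lid_top_front [498.7, -66.5, 176.8] 0.87 [342.51962462 194.27391625]
```

View pics/wrist14.png

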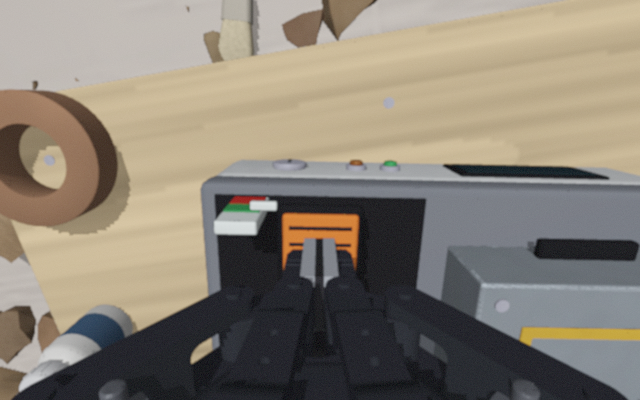

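View pics/scene14.png

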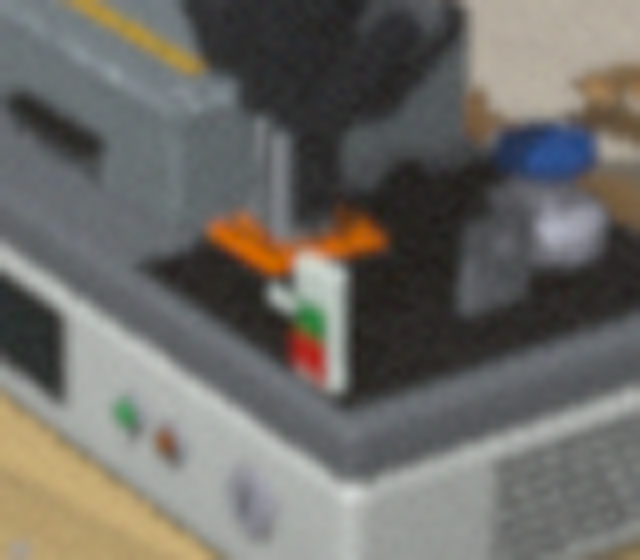

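The marker on the lever has dropped to the upper edge of the green field, and the height works out to about 0.11 rad. I go 2 mm deeper for the centre.

>>> move_arm:
  targets: [-1,0,0,0.1,0,-1,0,0,0.2,0,-1,0,0,0.2,0,-1,0,0,0.2,0]

```text
clock: 23.95
eef_pos: [455.1, -190.8, 163.8]
tcp_rot: [-3.142, -0.002, 2.978]
contact_force: [-5.1, 1.0, 8.1]
opening: 0.002
```

>>> move_arm:
  targets: [-1,0,0,0,0,-1,0,0,0,0,-1,0,0,0,0,-1,0,0,0,0,-1,0,0,0,0,-1,0,0,0,0,-1,0,0,0,0,-1,0,0,0,0,-1,0,0,0,0,-1,0,0,0,0]

```text
clock: 24.95
eef_pos: [455.1, -190.8, 163.8]
tcp_rot: [3.142, -0.002, 2.978]
contact_force: [-4.7, -0.2, 8.1]
opening: 0.001
```

```bash
python3 - <<'E'
from fit import *
s=r.sense();print(s['eef_pos'],s['contact_force'],s['opening'])
for n in ['scene']:
    p=r.grab_frame(n);save(p,n+'15')
    if n=='scene':cv2.imwrite('pics/scene15.png',cv2.resize(p['img'][190:260,330:410],None,fx=8,fy=8,interpolation=2))
    for t in ['lever_pad','reset_top','lid_top_front']:
        for d in r.mark_of(p,t)[:1]:print(n,t,d['position'],d['conf'],proj(p,d['position']))
E
```

```text
[ 455.1447472  -190.83583993  163.83202981] [-4.72326894 -0.18590152  8.14094508] 0.0011501136435933326
scene lever_pad [458.0, -192.9, 159.2] 0.81 [367.02716087 220.43416067]
scene reset_top [553.0, -208.2, 175.5] 0.6 [397.26069477 204.82337618]
scene lid_top_front [494.9, -60.1, 176.3] 0.81 [339.81187286 194.15581239]
```

View pics/scene15.png

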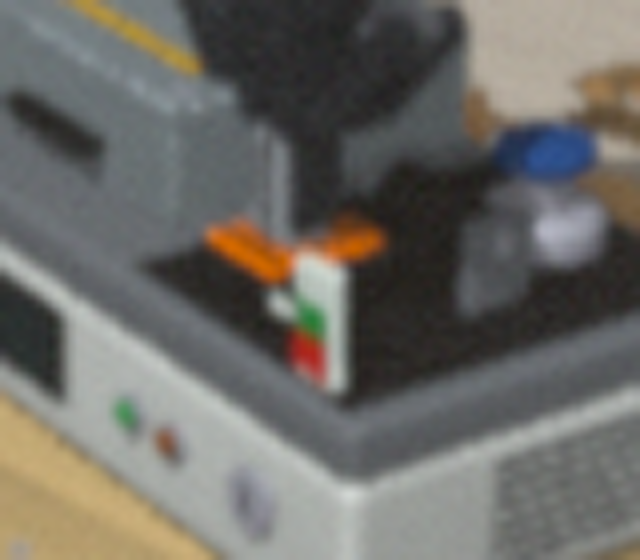

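```bash
python3 - <<'E'
from h import *
print(r.sign_off()); s=r.sense();print(s['clock'],s['contact_force'])
E
```

```text
the job is handed in; nothing more can be done
None
the job is handed in; nothing more can be done
```

I've handed the job in at about 25 s, with the shut fingers still holding the lever in its middle position; sign-off gave no verdict.

1. **Sherd:** I laid it flat on the stage and let it go. It measured about (547,-70), against window estimates of about (546,-70). I did not see it again after the lid was shut.
2. **Lid:** I pushed it shut and felt a hard stop at 176.9 mm, where 177 was expected. It was still shut in the last picture.
3. **Plunger:** I pressed it to its stop, which measured 162.7 mm with the force rising to 14 N. In later views it was back up, at about 175 mm.
4. **Lever:** It is held with the fingertips at 163.8 mm, which works out to about 0.14 rad, with 8.1 N upward on the tool. In the last picture its marker is beside the green field.

**Disagreement:** the last network reading put the lever pad at 159.2 mm, about 4.5 mm lower than the arm's own measurement. That is just past the network's stated accuracy of about 4 mm, so I went by the arm position and force.

The loupe, dish and bottle were not touched, though I did not measure their positions again at the end.

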